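# Rearrange three building models on their site plots

### The job

The three building models on the cutting mat stand on the wrong plots: move each to the plot of its roof's colour, upright, inside the white footprint marking and square with it (long side along long side). Start by setting one of them down on the blank grey plot to make room, and leave that plot empty at the end. Set the models down rather than dropping them, keep them upright throughout, and leave the cup, the glue bottle and the roll of tape where they are.

Things in the scene. Friction and masses are not known exactly. Their poses are not given: they have to be found in the camera images.
- house_c (a point): House model with white walls and a red gabled roof: 64 mm long, 44 mm wide, 62 mm high to the ridge; walls 40 mm high, ridge along the long side. Point 31 mm above its underside. Loose, 80 to 180 g, stiff, upright and standing at the start on a plot of another colour. This point is on its vertical centre line, half-way up; x along its long side, y across its short side, z up. Its long side walls are vertical and flat.
- tower_c (a point): Tower model with white walls and a blue flat roof: 50 mm long, 38 mm wide, 78 mm high including a small 8 mm stair head on the 70 mm roof. Point 39 mm above its underside. Loose, 80 to 180 g, stiff, upright and standing at the start on a plot of another colour. This point is on its vertical centre line, half-way up; x along its long side, y across its short side, z up. Its long side walls are vertical and flat.
- hall_c (a point): Hall model with white walls and a yellow barrel-vault roof: 78 mm long, 46 mm wide, 55 mm high to the crown; walls 32 mm high, vault along the long side. Point 27.5 mm above its underside. Loose, 80 to 180 g, stiff, upright and standing at the start on a plot of another colour. This point is on its vertical centre line, half-way up; x along its long side, y across its short side, z up. Its long side walls are vertical and flat.
- plot_red: Red plot, the house's: a tile 120 x 90 x 4 mm, fixed to the table; origin at the centre of its underside, so its top is 4 mm above the origin; x along its 120 mm side, y along its 90 mm side, z up. A white rectangle 76 x 56 mm printed at its centre, long side along x, marks the footprint (6 mm more than the house on every side).
- plot_blue: Blue plot, the tower's: a tile 120 x 90 x 4 mm, fixed to the table; origin at the centre of its underside, so its top is 4 mm above the origin; x along its 120 mm side, y along its 90 mm side, z up. A white rectangle 62 x 50 mm printed at its centre, long side along x, marks the footprint (6 mm more than the tower on every side).
- plot_yellow: Yellow plot, the hall's: a tile 120 x 90 x 4 mm, fixed to the table; origin at the centre of its underside, so its top is 4 mm above the origin; x along its 120 mm side, y along its 90 mm side, z up. A white rectangle 90 x 58 mm printed at its centre, long side along x, marks the footprint (6 mm more than the hall on every side).
- plot_spare: Blank grey plot, empty at the start, the parking place: a tile 120 x 90 x 4 mm, fixed to the table; origin at the centre of its underside, so its top is 4 mm above the origin; x along its 120 mm side, y along its 90 mm side, z up. No marking.
- cup_c (a point): Bystander: red open plastic cup, 84 mm across the rim, 110 mm high, standing on the mat; this point is on its axis, half-way up. Leave it alone.
- glue_c (a point): Bystander: white glue bottle with red cap, 54 mm across, 130 mm high, standing; this point is on its axis, half-way up. Leave it alone.
- tape_c (a point): Bystander: orange roll of tape lying flat, 68 mm across, 22 mm high, 44 mm hole; this point is its centre, half-way up. Leave it alone.
Not all that is in view belongs to the job. There is more than one size of the plot_yellow; the one meant has the size given above.

How it is judged:
By the outcome, as a careful person would: the job done as asked, in the order asked, and still so for the second after the job is handed in, with the robot touching nothing.
It also fails if it takes over 122 s, if anything falls off the work surface, if the arm or the gripper's body presses on something with over 40 N, if the wrist force passes 120 N, or if a joint passes its speed limit or range.

### The arm

A 6-joint arm with a two-finger parallel gripper is mounted at the origin on the work surface. World frame = base frame: x ahead of the robot, y to its left, z up, the work surface at z = 0. Lengths are in mm, angles in rad, forces in N, time in s.
With the tool pointing down it reaches from about 275 to 1000 mm from the base axis. Payload 8.4 kg.
Tool frame: the origin (TCP) lies at the very end of the fingers, on their centre line; the grasp point (between the pads) lies robot.grip_point_offset behind it (robot.grip_point_offset is the distance from the TCP to the grasp point, in mm); z points along the fingers, y is the line along which they close (so a half turn about z gives the same grasp; the last joint's range is limited). The gripper opens to 85 mm and grips with 20 to 120 N. Pads are 22 mm wide; open, the fingers measure 114 mm over their backs; the gripper's body (76 mm by 85 mm) begins 54 mm behind the grasp point. The pads swing forward as they close: fully open they stand 13 mm farther back than shut.
Start: joints at [-1.18, 0.353, 1.633, -0, 1.155, -0.002], TCP at [239.234, -577.404, 231.281] pointing down, gripper open.
Joint ranges: [-2.63, 2.63], [-0.92, 2.1], [0.06, 2.66], [-1.3, 4.44], [0, 2.69], [-3.02, 3.02]. Speed limits (rad/s): [2.22, 2.22, 2.79, 3.14, 3.14, 3.14].

### API

Orientations are given as a rotation vector (axis times angle).
In Python, from plant import robot gives the robot as it stands.
- The arm moves only by the shell command python3 -m inch 'ROWS' [OPENING]. ROWS is JSON, a list of rows, each an object of numbers: "dx", "dy", "dz": the shift along the tool's x, y, z in units of 30 mm (1.0 is 30 mm); "ax", "ay", "az": the turn, a rotation vector about the tool's x, y, z in units of 5 degrees (1.0 is 5 degrees). A call has exactly 5 rows; each row shifts and turns the commanded pose from where the row before left it, along the tool's axes as they then stand; what a row does not reach is not made up. A row lasts 1/10 s, in which the tool goes at most 50 mm and 8.59 degrees, less where a joint would pass 70% of its speed; a pose out of reach is approached as far as the arm can. A call is refused whole if a number of a shift passes 1 or a number of a turn 1, either way. A call with a gripper value outside its range is refused whole. OPENING is the opening, from -1 (shut) to 1 (fully open), set as the call begins (- or left out, the last holds). The fingers move at their own pace and stop on an object; the grip force is fixed at half the most. Time passes only in rows, so rows that do not move let the fingers close, or fill a call up. It gives the time, the measured TCP pose, the force, the opening and the grip force at its end, in the units of the state.
- robot.observe(): the state, without advancing time (a new reading comes with each control period).
- robot.grab_frame(name): name is "scene" or "top" or "wrist"; returns a dict with "color" (400x640x3 uint8, red, green, blue), "mtx" (3x3 intrinsics, pixels), "k1" (the pictures are not rectified: a ray, as slopes to the right and down, at radius r is drawn at 1 + k1 r^2 times it, then the intrinsics apply), "pose" (4x4, takes a point from camera to world coordinates); the wrist camera has in their place "mount" (4x4, takes a point from camera to tool coordinates, whose origin is the TCP and whose axes are the flange's). Camera axes: x right, y up, looking along -z (the intrinsics and any distortion apply to the point x, -y, -z); pixel columns grow to the right and rows downward; lengths in mm; the calibration is good to about 2 mm. A picture is of the moment at which its call begins: read the wrist's pose just before it. There is no depth.
- robot.job_done(): hands the job in; it is judged then, once.
The state is a dict: "time": time; "q": joint angles; "joint_vel": joint speeds; "joint_torque": joint torques, N m; "ee_pos": TCP position; "orientation": TCP orientation; "wrist_force": force on the tool from outside, world axes, zero at the start; "wrist_torque": the same for the moment, N m; "grip_width": finger opening in mm; "grasp_force": force on a finger pad.
Only numpy, scipy, OpenCV 4.12 (cv2) and the standard library are available. Lean on these libraries where they do the work, as an engineer would, in place of code of your own. Each camera call takes 0.05 s, during which the arm holds its last target. There are 200 camera calls.

## Working session

There is one attempt and no reset: what is moved stays moved. The work goes in short steps, Python scripts to look and compute and a shell command to move; the robot and the scene stay as the last step left them, time stands still between calls to the robot, and variables do not carry over. Pictures are saved under pics/ and viewed, at most 16 in all, crops included, and the job is handed in when it is done.

```bash
ls; mkdir -p pics; python3 - <<'E'
from plant import robot
import cv2
s=robot.observe(); print(s, robot.grip_point_offset)
for n in("top","scene"):
    f=robot.grab_frame(n); cv2.imwrite(f"pics/{n}0.png",f["color"][:,:,::-1]); print(n,f["mtx"],f["k1"],f["pose"])
E
```

```text
pics
{'time': 0.0, 'q': array([-1.18040044e+00,  3.53674840e-01,  1.63415588e+00, -1.89703535e-06,
        1.15518757e+00, -2.40446248e-03]), 'joint_vel': array([ 0.00048407,  0.00222892,  0.00118797,  0.0001389 ,  0.00017665,
       -0.00066969]), 'joint_torque': array([-1.77830152e-03, -6.05261636e+01, -3.42063153e+01,  9.09610947e-06,
        9.50924645e-03, -4.13106000e-05]), 'ee_pos': array([ 239.04731458, -576.95179481,  230.53570295]), 'orientation': array([-3.07982485e+00, -6.12778589e-01,  4.34193813e-04]), 'wrist_force': array([ 0.49418568,  0.66860821, -0.81793657]), 'wrist_torque': array([-0.01146452,  0.00833582,  0.03742205]), 'grasp_force': 0.0, 'grip_width': 85.30586787744205} 18.700000000000003
top [[387.11602821   0.         320.1665947 ]
 [  0.         387.11602821 194.86690057]
 [  0.           0.           1.        ]] -0.01652877796835542 [[-1.72219605e-02  9.99476439e-01 -2.73907329e-02  4.37399267e+02]
 [-9.99696972e-01 -1.76947477e-02 -1.71131466e-02 -3.35153909e+01]
 [-1.75888589e-02  2.70877108e-02  9.99478308e-01  1.02178948e+03]
 [ 0.00000000e+00  0.00000000e+00  0.00000000e+00  1.00000000e+00]]
scene [[496.63604585   0.         317.37460963]
 [  0.         496.63604585 199.69191369]
 [  0.           0.           1.        ]] -0.10741184330208926 [[ 5.96332160e-01 -4.75785621e-01  6.46541566e-01  1.31600347e+03]
 [ 8.02397595e-01  3.76744373e-01 -4.62840985e-01 -6.22913983e+02]
 [-2.33678110e-02  7.94790362e-01  6.06434024e-01  8.74268551e+02]
 [ 0.00000000e+00  0.00000000e+00  0.00000000e+00  1.00000000e+00]]
```

View pics/top0.png

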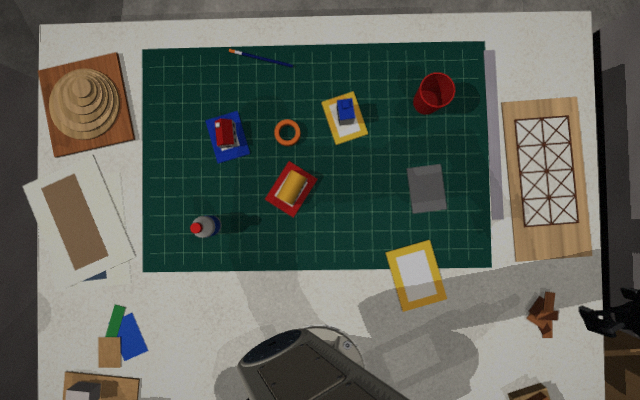

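View pics/scene0.png

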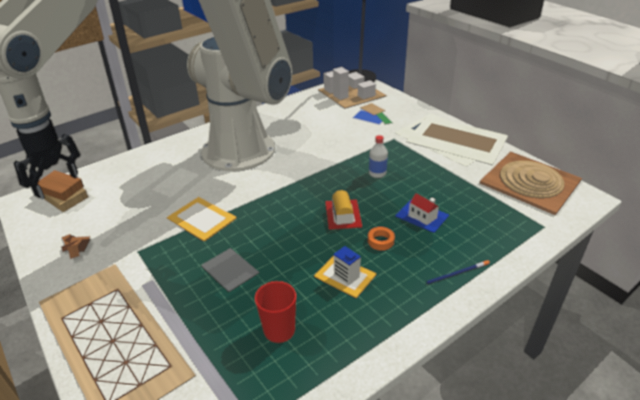

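The top view shows the house on the blue plot (228,136), the hall on the red plot (291,189), the tower on a yellow plot (345,117) and the grey spare at (426,188). There are two yellow candidates, (345,117) and (416,275), and the one measuring 120x90 is the one meant. I'll measure both.

```bash
cat > h.py <<'E'
import numpy as np, cv2
from scipy.spatial.transform import Rotation as R
from plant import robot
def wrist():
    s=robot.observe(); f=robot.grab_frame("wrist")
    T=np.eye(4); T[:3,:3]=R.from_rotvec(s["orientation"]).as_matrix(); T[:3,3]=s["ee_pos"]
    f["pose"]=T@f["mount"]; return f
def world(f,uv,z):
    p=cv2.undistortPoints(np.float64(uv).reshape(-1,1,2),f["mtx"],np.float64([f["k1"],0,0,0]))[:,0]
    d=np.c_[p[:,0],-p[:,1],-np.ones(len(p))]@f["pose"][:3,:3].T; o=f["pose"][:3,3]
    return (o+d*((z-o[2])/d[:,2])[:,None])[:,:2]
def proj(f,P):
    c=(np.atleast_2d(P)-f["pose"][:3,3])@f["pose"][:3,:3]
    return cv2.projectPoints(c*[1,-1,-1],np.zeros(3),np.zeros(3),f["mtx"],np.float64([f["k1"],0,0,0]))[0][:,0]
def mask(f,col):
    h=cv2.cvtColor(f["color"],cv2.COLOR_RGB2HSV); H,S,V=cv2.split(h)
    m={"red":((H<8)|(H>172))&(S>140)&(V>60),"blue":(H>108)&(H<130)&(S>140)&(V>60),"yellow":(H>18)&(H<32)&(S>130)&(V>80),
       "grey":(S<40)&(V>60)&(V<135)}[col]
    return m.astype(np.uint8)*255
def rects(f,col,z,amin=150,box=None):
    out=[]
    m=mask(f,col)
    if box: b=np.zeros_like(m); b[box[1]:box[3],box[0]:box[2]]=1; m=m*b
    for c in cv2.findContours(m,cv2.RETR_EXTERNAL,cv2.CHAIN_APPROX_NONE)[0]:
        if cv2.contourArea(c)<amin: continue
        w=world(f,c.reshape(-1,2),z); (cx,cy),(a,b),t=cv2.minAreaRect(w.astype(np.float32))
        if a<b: a,b,t=b,a,t+90
        out.append((c.reshape(-1,2).mean(0).round(),round(cx,1),round(cy,1),round(a,1),round(b,1),round((t+90)%180-90,1)))
    return out
E
python3 - <<'E'
from h import *
f=robot.grab_frame("top")
for col in("red","blue","yellow","grey"):
    for r in rects(f,col,4): 
        if r[0][1]<320 and r[0][0]<490: print(col,*r)
c=f["color"][60:320,180:480,::-1]; cv2.imwrite("pics/crop.png",cv2.resize(c,None,fx=2.3,fy=2.3,interpolation=2))
E
```

```text
red [291. 189.] 483.0 61.3 121.0 91.2 -33.3
red [224. 131.] 638.2 236.4 69.3 44.9 3.8
red [434.  93.] 734.5 -317.9 119.5 93.4 -71.5
blue [227. 137.] 624.5 228.1 120.9 90.5 15.8
blue [346. 109.] 691.2 -86.3 52.5 39.8 9.4
yellow [416. 275.] 251.3 -261.9 161.1 121.9 15.0
yellow [291. 187.] 487.2 60.7 80.2 44.5 -29.6
yellow [344. 118.] 668.6 -83.1 121.6 91.3 17.6
grey [456. 316.] 89.6 -369.9 817.2 310.5 -79.5
grey [203. 227.] 387.8 293.9 56.5 51.4 8.3
grey [426. 188.] 477.9 -294.6 119.7 90.8 6.1
grey [129.  98.] 739.1 494.0 238.0 16.1 9.7
grey [422.  37.] 698.9 -105.7 1527.9 581.5 88.6
grey [44. 14.] 982.1 726.1 142.1 123.3 28.6
```

View pics/crop.png

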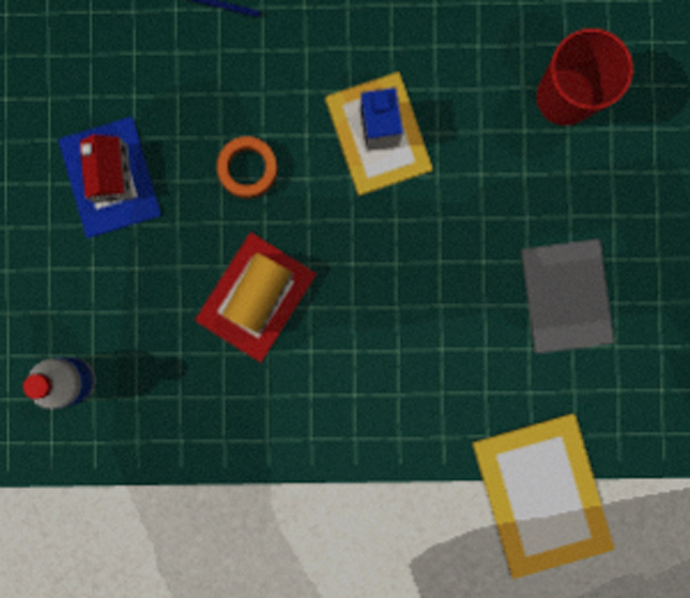

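The yellow plot at (344,118) measures 121.6x91.3 mm, so it is the 120x90 one and is the one meant. The one at (416,275) measures 161x122 mm and is a decoy. The order will be tower to spare, hall to yellow, house to red, then tower to blue.

```bash
cat >> h.py <<'E'
def go(x,y,z,yaw):
    "needed shift/turn in tool axes and move units"
    s=robot.observe(); M=R.from_rotvec(s["orientation"]).as_matrix()
    d=M.T@(np.array([x,y,z])-s["ee_pos"])/30
    G=R.from_euler("z",yaw,degrees=True)*R.from_euler("x",180,degrees=True)
    a=np.degrees((R.from_matrix(M.T)*G).as_rotvec())/5
    print("t",round(s["time"],1),"pos",s["ee_pos"].round(1),"yaw",round(np.degrees(np.arctan2(M[1,0],M[0,0])),2),"d",d.round(2),"a",a.round(2))
E
python3 - <<'E'
from h import *
f=robot.grab_frame("top")
print(rects(f,"blue",75,box=(330,90,365,130)),rects(f,"yellow",45,box=(270,165,310,210)),rects(f,"red",50,box=(205,110,250,165)))
go(671,-88,230,9.4)
print(wrist()["mount"])
E
```

```text
[(array([346., 109.]), 673.5, -82.6, 48.9, 37.0, 9.4)] [(array([291., 187.]), 485.4, 56.9, 75.0, 43.1, -29.0)] [(array([224., 131.]), 629.2, 224.2, 66.2, 43.0, 4.2)]
t 0.2 pos [ 239.1 -577.1  230.8] yaw 22.5 d [19.54 -9.55  0.04] a [-0.01  0.    2.62]
[[ 3.33499489e-05  9.56040993e-01  2.93233044e-01  7.40379166e+01]
 [ 9.99999804e-01 -2.15376397e-04  5.88469565e-04  7.92495354e-01]
 [ 6.25756504e-04  2.93232967e-01 -9.56040813e-01 -1.43207587e+02]
 [ 0.00000000e+00  0.00000000e+00  0.00000000e+00  1.00000000e+00]]
```

```bash

python3 -m inch '[{"dx":0.5,"dy":-0.25},{"dx":1,"dy":-0.5},{"dx":1,"dy":-0.5},{"dx":1,"dy":-0.5},{"dx":1,"dy":-0.5}]' 1 >/dev/null
python3 -m inch '[{"dx":1,"dy":-0.5},{"dx":1,"dy":-0.5},{"dx":1,"dy":-0.5},{"dx":1,"dy":-0.5},{"dx":1,"dy":-0.5}]' >/dev/null
python3 -m inch '[{"dx":1,"dy":-0.5},{"dx":1,"dy":-0.5},{"dx":1,"dy":-0.5},{"dx":1,"dy":-0.5},{"dx":1,"dy":-0.5}]' >/dev/null
python3 -m inch '[{"dx":1,"dy":-0.5},{"dx":1,"dy":-0.5},{"dx":1,"dy":-0.4},{"dx":1,"dy":-0.2},{"dx":0.4,"dy":-0.1}]' >/dev/null
python3 -m inch '[{"az":0.8},{"az":0.9},{"az":0.9},{},{}]'
python3 - <<'E'
from h import *
go(673,-84,180,9.4)
f=wrist(); cv2.imwrite("pics/w1.png",f["color"][:,:,::-1])
for z in(4,74):print([r for r in rects(f,"blue",z)],[r for r in rects(f,"yellow",z)])
E
```

```text
t 0.2 pos [ 239.2 -577.2  230.9] yaw 22.51 d [19.65 -9.65  1.7 ] a [-0.01  0.    2.62]
[] [(array([63., 71.]), 244.1, -264.1, 144.1, 123.7, 15.3)]
[] [(array([63., 71.]), 256.2, -318.1, 116.8, 100.3, 15.3)]validation failed for argument at $[0]...
validation failed for argument at $[0]...
validation failed for argument at $[0]...
validation failed for argument at $[0]...
validation failed for argument at $[0]...
```

View pics/w1.png

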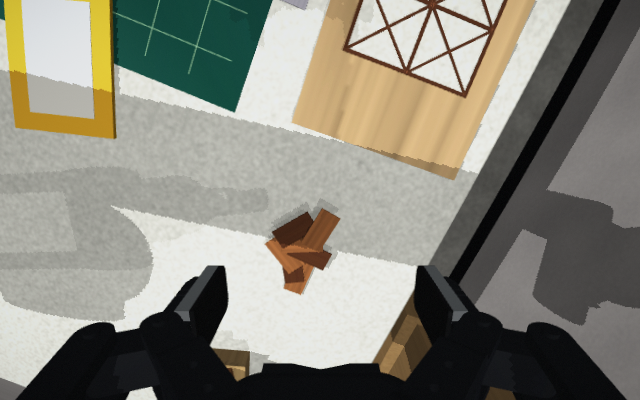

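The calls were refused, so the wrist view is still over the start position, with wood scraps and the decoy plot at (63,71). The rows probably need all six keys.

```bash

python3 -m inch '[{"dx":0.5,"dy":-0.25,"dz":0,"ax":0,"ay":0,"az":0},{"dx":1,"dy":-0.5,"dz":0,"ax":0,"ay":0,"az":0},{"dx":1,"dy":-0.5,"dz":0,"ax":0,"ay":0,"az":0},{"dx":1,"dy":-0.5,"dz":0,"ax":0,"ay":0,"az":0},{"dx":1,"dy":-0.5,"dz":0,"ax":0,"ay":0,"az":0}]' 1
```

```text
time: 0.8
ee_pos: [339.2, -461.5, 231.3]
orientation: [-3.081, -0.613, -0.0]
wrist_force: [0.9, -0.6, -0.6]
grip_width: 85.3
grasp_force: 0.0
```

```bash

python3 -m inch '[{"dx":1,"dy":-0.5,"dz":0,"ax":0,"ay":0,"az":0},{"dx":1,"dy":-0.5,"dz":0,"ax":0,"ay":0,"az":0},{"dx":1,"dy":-0.5,"dz":0,"ax":0,"ay":0,"az":0},{"dx":1,"dy":-0.5,"dz":0,"ax":0,"ay":0,"az":0},{"dx":1,"dy":-0.5,"dz":0,"ax":0,"ay":0,"az":0}]' >/dev/null
python3 -m inch '[{"dx":1,"dy":-0.5,"dz":0,"ax":0,"ay":0,"az":0},{"dx":1,"dy":-0.5,"dz":0,"ax":0,"ay":0,"az":0},{"dx":1,"dy":-0.5,"dz":0,"ax":0,"ay":0,"az":0},{"dx":1,"dy":-0.5,"dz":0,"ax":0,"ay":0,"az":0},{"dx":1,"dy":-0.5,"dz":0,"ax":0,"ay":0,"az":0}]' >/dev/null
python3 -m inch '[{"dx":1,"dy":-0.5,"dz":0,"ax":0,"ay":0,"az":0},{"dx":1,"dy":-0.5,"dz":0,"ax":0,"ay":0,"az":0},{"dx":1,"dy":-0.5,"dz":0,"ax":0,"ay":0,"az":0},{"dx":1,"dy":-0.5,"dz":0,"ax":0,"ay":0,"az":0},{"dx":1,"dy":-0.3,"dz":0,"ax":0,"ay":0,"az":0}]' >/dev/null
python3 -m inch '[{"dx":0,"dy":0,"dz":0,"ax":0,"ay":0,"az":0.8},{"dx":0,"dy":0,"dz":0,"ax":0,"ay":0,"az":0.9},{"dx":0,"dy":0,"dz":0,"ax":0,"ay":0,"az":0.9},{"dx":0,"dy":0,"dz":0,"ax":0,"ay":0,"az":0},{"dx":0,"dy":0,"dz":0,"ax":0,"ay":0,"az":0}]'
python3 - <<'E'
from h import *
go(673,-84,180,9.4)
f=wrist(); cv2.imwrite("pics/w2.png",f["color"][:,:,::-1])
for z in(4,74):print([r for r in rects(f,"blue",z)],[r for r in rects(f,"yellow",z)])
E
```

```text
time: 2.8
ee_pos: [669.8, -88.2, 231.3]
orientation: [-3.13, -0.264, 0.0]
wrist_force: [-0.7, -0.3, -0.3]
grip_width: 85.6
grasp_force: 0.0
t 2.8 pos [669.8 -88.2 231.3] yaw 9.65 d [ 0.13 -0.12  1.71] a [-0.    0.    0.05]
[(array([ 25., 337.]), 364.6, 300.0, 91.0, 58.8, -42.0), (array([317., 183.]), 660.3, -86.0, 61.5, 46.4, 7.7), (array([ 61., 167.]), 625.0, 227.5, 120.2, 92.3, 15.6), (array([182.,  11.]), 819.7, 83.2, 62.6, 7.4, 74.6)] [(array([170., 296.]), 475.6, 83.3, 73.7, 10.4, -29.3), (array([316., 173.]), 669.3, -83.7, 120.5, 90.3, 17.7)]
[(array([ 25., 337.]), 436.1, 228.9, 73.8, 47.7, -42.0), (array([317., 183.]), 676.0, -84.2, 49.8, 37.6, 7.7), (array([ 61., 167.]), 647.3, 170.0, 97.5, 74.9, 15.6), (array([182.,  11.]), 805.3, 53.0, 50.8, 6.0, 74.6)] [(array([170., 296.]), 526.1, 53.1, 59.7, 8.4, -29.3), (array([316., 173.]), 683.2, -82.3, 97.7, 73.3, 17.7)]
```

View pics/w2.png

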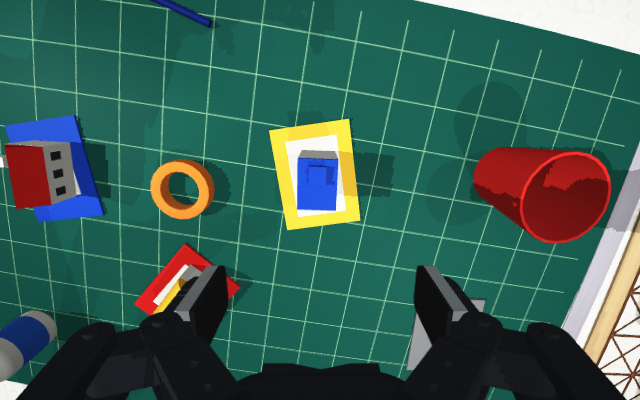

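The wrist view agrees with the top view to within 2 mm. The tower roof is at (317,183), the tape at (183,190) and the cup on the right. I'll descend on the tower.

```bash

python3 -m inch '[{"dx":0.19,"dy":-0.11,"dz":0.5,"ax":0,"ay":0,"az":0.33},{"dx":0,"dy":0,"dz":1,"ax":0,"ay":0,"az":0},{"dx":0,"dy":0,"dz":1,"ax":0,"ay":0,"az":0},{"dx":0,"dy":0,"dz":1,"ax":0,"ay":0,"az":0},{"dx":0,"dy":0,"dz":0.5,"ax":0,"ay":0,"az":0}]' >/dev/null
python3 -m inch '[{"dx":0,"dy":0,"dz":0.7,"ax":0,"ay":0,"az":0},{"dx":0,"dy":0,"dz":0.7,"ax":0,"ay":0,"az":0},{"dx":0,"dy":0,"dz":0.7,"ax":0,"ay":0,"az":0},{"dx":0,"dy":0,"dz":0.7,"ax":0,"ay":0,"az":0},{"dx":0,"dy":0,"dz":0,"ax":0,"ay":0,"az":0}]'
python3 - <<'E'
from h import *
go(675,-84,28,8)
f=wrist(); cv2.imwrite("pics/w3.png",f["color"][:,:,::-1])
E
```

```text
time: 3.85
ee_pos: [673.4, -84.4, 25.0]
orientation: [-3.133, -0.216, 0.006]
wrist_force: [-0.2, -0.2, -0.5]
grip_width: 85.3
grasp_force: 0.0
t 3.9 pos [673.4 -84.4  25. ] yaw 7.9 d [ 0.06 -0.01 -0.1 ] a [-0.01  0.05 -0.02]
```

View pics/w3.png

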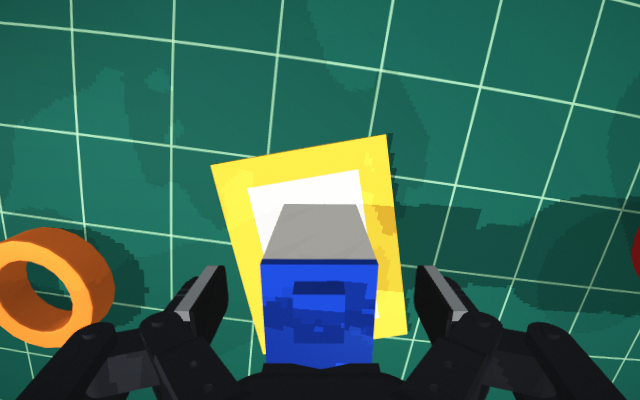

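The tower sits centred between the fingers at column 320, with its roof at 260-378. I'll close and lift.

```bash

Z='nope'
python3 -m inch '[{"dx":0,"dy":0,"dz":0,"ax":0,"ay":0,"az":0},{"dx":0,"dy":0,"dz":0,"ax":0,"ay":0,"az":0},{"dx":0,"dy":0,"dz":0,"ax":0,"ay":0,"az":0},{"dx":0,"dy":0,"dz":0,"ax":0,"ay":0,"az":0},{"dx":0,"dy":0,"dz":0,"ax":0,"ay":0,"az":0}]' -1
python3 -m inch '[{"dx":0,"dy":0,"dz":0,"ax":0,"ay":0,"az":0},{"dx":0,"dy":0,"dz":0,"ax":0,"ay":0,"az":0},{"dx":0,"dy":0,"dz":0,"ax":0,"ay":0,"az":0},{"dx":0,"dy":0,"dz":-0.1,"ax":0,"ay":0,"az":0},{"dx":0,"dy":0,"dz":-0.2,"ax":0,"ay":0,"az":0}]'
```

```text
time: 4.4
ee_pos: [675.9, -84.7, 28.6]
orientation: [3.134, 0.215, 0.003]
wrist_force: [-0.9, 1.0, 5.1]
grip_width: 37.2
grasp_force: 60.9
time: 4.9
ee_pos: [674.5, -84.6, 36.1]
orientation: [-3.134, -0.215, 0.002]
wrist_force: [-0.8, 1.0, -1.6]
grip_width: 37.5
grasp_force: 60.2
```

```bash

python3 -m inch '[{"dx":0,"dy":0,"dz":-0.5,"ax":0,"ay":0,"az":0},{"dx":0,"dy":0,"dz":-1,"ax":0,"ay":0,"az":0},{"dx":0,"dy":0,"dz":-1,"ax":0,"ay":0,"az":0},{"dx":-0.4,"dy":0.35,"dz":-0.5,"ax":0,"ay":0,"az":0},{"dx":-0.8,"dy":0.65,"dz":0,"ax":0,"ay":0,"az":0}]' >/dev/null
python3 -m inch '[{"dx":-1,"dy":0.8,"dz":0,"ax":0,"ay":0,"az":0},{"dx":-1,"dy":0.8,"dz":0,"ax":0,"ay":0,"az":0},{"dx":-1,"dy":0.8,"dz":0,"ax":0,"ay":0,"az":0},{"dx":-1,"dy":0.8,"dz":0,"ax":0,"ay":0,"az":0},{"dx":-1,"dy":0.8,"dz":0,"ax":0,"ay":0,"az":0}]' >/dev/null
python3 -m inch '[{"dx":-0.8,"dy":0.7,"dz":0,"ax":0,"ay":0,"az":0},{"dx":-0.4,"dy":0.3,"dz":0,"ax":0,"ay":0,"az":0},{"dx":0,"dy":0,"dz":0,"ax":0,"ay":0,"az":0.38},{"dx":0,"dy":0,"dz":0,"ax":0,"ay":0,"az":0},{"dx":0,"dy":0,"dz":0,"ax":0,"ay":0,"az":0}]'
python3 - <<'E'
from h import *
go(478,-295,28,6.1)
f=wrist(); cv2.imwrite("pics/w4.png",f["color"][:,:,::-1])
E
```

```text
time: 6.4
ee_pos: [479.8, -293.1, 126.4]
orientation: [-3.137, -0.165, -0.0]
wrist_force: [-1.2, -0.2, -2.4]
grip_width: 37.9
grasp_force: 60.3
t 6.4 pos [ 479.8 -293.1  126.4] yaw 6.01 d [-0.07  0.06  3.28] a [-0.   -0.   -0.02]
```

View pics/w4.png

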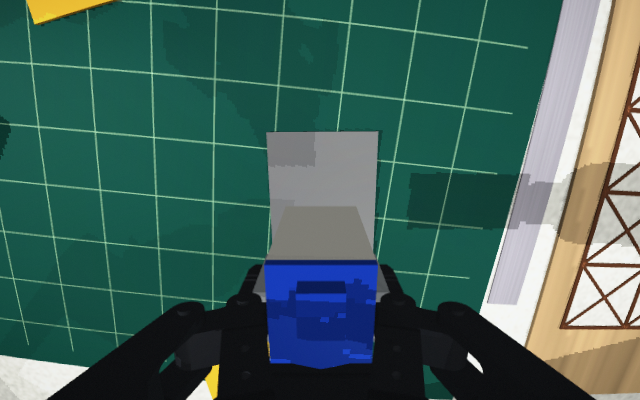

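The tower is held square above the grey plot at (322,190). I'll lower it.

```bash

python3 -m inch '[{"dx":-0.07,"dy":0.06,"dz":0.5,"ax":0,"ay":0,"az":0},{"dx":0,"dy":0,"dz":1,"ax":0,"ay":0,"az":0},{"dx":0,"dy":0,"dz":1,"ax":0,"ay":0,"az":0},{"dx":0,"dy":0,"dz":0.45,"ax":0,"ay":0,"az":0},{"dx":0,"dy":0,"dz":0.1,"ax":0,"ay":0,"az":0}]'
python3 -m inch '[{"dx":0,"dy":0,"dz":0.06,"ax":0,"ay":0,"az":0},{"dx":0,"dy":0,"dz":0.06,"ax":0,"ay":0,"az":0},{"dx":0,"dy":0,"dz":0.06,"ax":0,"ay":0,"az":0},{"dx":0,"dy":0,"dz":0.0,"ax":0,"ay":0,"az":0},{"dx":0,"dy":0,"dz":0,"ax":0,"ay":0,"az":0}]'
```

```text
time: 6.95
ee_pos: [477.2, -294.3, 33.3]
orientation: [-3.136, -0.165, 0.004]
wrist_force: [-0.3, 0.2, -1.4]
grip_width: 37.4
grasp_force: 60.3
time: 7.45
ee_pos: [478.1, -295.4, 29.9]
orientation: [3.137, 0.163, 0.001]
wrist_force: [0.9, 0.6, -1.2]
grip_width: 37.5
grasp_force: 60.3
```

```bash

python3 -m inch '[{"dx":0,"dy":0,"dz":0.03,"ax":0,"ay":0,"az":0},{"dx":0,"dy":0,"dz":0.03,"ax":0,"ay":0,"az":0},{"dx":0,"dy":0,"dz":0.0,"ax":0,"ay":0,"az":0},{"dx":0,"dy":0,"dz":0.0,"ax":0,"ay":0,"az":0},{"dx":0,"dy":0,"dz":0,"ax":0,"ay":0,"az":0}]'
python3 -m inch '[{"dx":0,"dy":0,"dz":0.02,"ax":0,"ay":0,"az":0},{"dx":0,"dy":0,"dz":0.0,"ax":0,"ay":0,"az":0},{"dx":0,"dy":0,"dz":0.0,"ax":0,"ay":0,"az":0},{"dx":0,"dy":0,"dz":0.0,"ax":0,"ay":0,"az":0},{"dx":0,"dy":0,"dz":0,"ax":0,"ay":0,"az":0}]'
```

```text
time: 7.95
ee_pos: [478.0, -295.4, 28.6]
orientation: [3.137, 0.163, 0.001]
wrist_force: [-2.7, 1.7, 10.0]
grip_width: 37.6
grasp_force: 61.6
time: 8.45
ee_pos: [478.1, -295.4, 28.5]
orientation: [3.137, 0.163, 0.001]
wrist_force: [-4.8, 3.2, 18.2]
grip_width: 37.1
grasp_force: 62.6
```

```bash

python3 -m inch '[{"dx":0,"dy":0,"dz":0,"ax":0,"ay":0,"az":0},{"dx":0,"dy":0,"dz":0,"ax":0,"ay":0,"az":0},{"dx":0,"dy":0,"dz":0,"ax":0,"ay":0,"az":0},{"dx":0,"dy":0,"dz":0,"ax":0,"ay":0,"az":0},{"dx":0,"dy":0,"dz":0,"ax":0,"ay":0,"az":0}]' 1
python3 -m inch '[{"dx":0,"dy":0,"dz":-0.5,"ax":0,"ay":0,"az":0},{"dx":0,"dy":0,"dz":-1,"ax":0,"ay":0,"az":0},{"dx":0,"dy":0,"dz":-1,"ax":0,"ay":0,"az":0},{"dx":0,"dy":0,"dz":-1,"ax":0,"ay":0,"az":0},{"dx":0,"dy":-0.64,"dz":-1,"ax":0,"ay":0,"az":0}]' >/dev/null
python3 -m inch '[{"dx":0.15,"dy":-1,"dz":-1,"ax":0,"ay":0,"az":0},{"dx":0.15,"dy":-1,"dz":0,"ax":0,"ay":0,"az":0},{"dx":0.15,"dy":-1,"dz":0,"ax":0,"ay":0,"az":0},{"dx":0.15,"dy":-1,"dz":0,"ax":0,"ay":0,"az":0},{"dx":0.15,"dy":-1,"dz":0,"ax":0,"ay":0,"az":0}]' >/dev/null
python3 -m inch '[{"dx":0.15,"dy":-1,"dz":0,"ax":0,"ay":0,"az":0},{"dx":0.15,"dy":-1,"dz":0,"ax":0,"ay":0,"az":0},{"dx":0.15,"dy":-1,"dz":0,"ax":0,"ay":0,"az":0},{"dx":0.15,"dy":-1,"dz":0,"ax":0,"ay":0,"az":0},{"dx":0.15,"dy":-1,"dz":0,"ax":0,"ay":0,"az":0}]' >/dev/null
python3 -m inch '[{"dx":0,"dy":-0.5,"dz":0,"ax":0,"ay":0,"az":0},{"dx":0,"dy":-0.5,"dz":0,"ax":0,"ay":0,"az":0},{"dx":0,"dy":0,"dz":0,"ax":0,"ay":0,"az":1},{"dx":0,"dy":0,"dz":0,"ax":0,"ay":0,"az":1},{"dx":0,"dy":0,"dz":0,"ax":0,"ay":0,"az":1}]' >/dev/null
python3 -m inch '[{"dx":0,"dy":0,"dz":0,"ax":0,"ay":0,"az":1},{"dx":0,"dy":0,"dz":0,"ax":0,"ay":0,"az":1},{"dx":0,"dy":0,"dz":0,"ax":0,"ay":0,"az":1},{"dx":0,"dy":0,"dz":0,"ax":0,"ay":0,"az":1},{"dx":0,"dy":0,"dz":0,"ax":0,"ay":0,"az":0}]'
python3 - <<'E'
from h import *
f=wrist(); cv2.imwrite("pics/w5.png",f["color"][:,:,::-1])
print(rects(f,"red",4),[(z,rects(f,"yellow",z)) for z in (36,45,59)])
t=robot.grab_frame("top"); print(rects(t,"yellow",4,box=(310,85,380,150)),rects(t,"blue",75,box=(380,140,460,230)))
go(485.5,57,14,-29)
E
```

```text
time: 8.95
ee_pos: [477.8, -295.2, 26.8]
orientation: [-3.137, -0.163, 0.0]
wrist_force: [-0.0, -0.3, -0.1]
grip_width: 85.2
grasp_force: 0.0
time: 11.45
ee_pos: [486.4, 56.7, 192.9]
orientation: [-3.04, 0.79, -0.001]
wrist_force: [1.2, 0.6, 0.8]
grip_width: 85.1
grasp_force: 0.0
[(array([318., 185.]), 483.4, 60.9, 120.8, 90.4, -33.2), (array([ 80., 147.]), 645.3, 255.2, 83.9, 50.2, 5.1)] [(36, [(array([620., 230.]), 286.8, -185.0, 154.7, 63.0, -11.6), (array([320., 192.]), 482.2, 58.3, 85.7, 45.4, -29.5), (array([369.,   6.]), 602.5, -54.5, 35.7, 16.8, 61.4)]), (45, [(array([620., 230.]), 294.8, -178.9, 150.1, 61.1, -11.6), (array([320., 192.]), 484.2, 57.1, 83.1, 44.1, -29.5), (array([369.,   6.]), 601.0, -52.3, 34.6, 16.3, 61.4)]), (59, [(array([620., 230.]), 307.1, -169.3, 142.8, 58.2, -11.6), (array([320., 192.]), 487.5, 55.3, 79.1, 41.9, -29.5), (array([369.,   6.]), 598.6, -48.8, 32.9, 15.5, 61.4)])]
[(array([344., 118.]), 668.7, -83.2, 121.7, 91.3, 17.7)] [(array([434., 187.]), 477.2, -294.9, 48.9, 37.8, 5.6)]
t 11.6 pos [486.4  56.7 192.7] yaw -28.9 d [-0.04  0.01  5.96] a [-0.   -0.01  0.02]
```

View pics/w5.png

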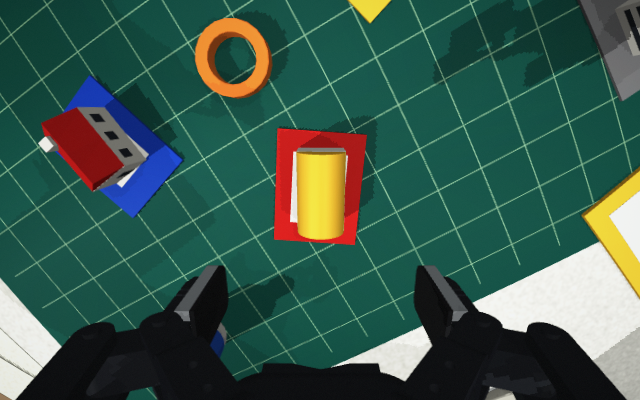

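The hall is centred under the wrist at (320,192), and the tape at (232,57) and the house at (100,150) are clear of it. The tower is parked well. I'll descend on the hall low, because its walls are only 32 mm high.

```bash

python3 -m inch '[{"dx":0,"dy":0.02,"dz":0.5,"ax":0,"ay":0,"az":0.12},{"dx":0,"dy":0,"dz":1,"ax":0,"ay":0,"az":0},{"dx":0,"dy":0,"dz":1,"ax":0,"ay":0,"az":0},{"dx":0,"dy":0,"dz":1,"ax":0,"ay":0,"az":0},{"dx":0,"dy":0,"dz":0.7,"ax":0,"ay":0,"az":0}]' >/dev/null
python3 -m inch '[{"dx":0,"dy":0,"dz":0.7,"ax":0,"ay":0,"az":0},{"dx":0,"dy":0,"dz":0.7,"ax":0,"ay":0,"az":0},{"dx":0,"dy":0,"dz":0.4,"ax":0,"ay":0,"az":0},{"dx":0,"dy":0,"dz":0.27,"ax":0,"ay":0,"az":0},{"dx":0,"dy":0,"dz":0,"ax":0,"ay":0,"az":0}]'
python3 -m inch '[{"dx":0,"dy":0,"dz":0,"ax":0,"ay":0,"az":0},{"dx":0,"dy":0,"dz":0,"ax":0,"ay":0,"az":0},{"dx":0,"dy":0,"dz":0,"ax":0,"ay":0,"az":0},{"dx":0,"dy":0,"dz":0,"ax":0,"ay":0,"az":0},{"dx":0,"dy":0,"dz":0,"ax":0,"ay":0,"az":0}]' -1
python3 -m inch '[{"dx":0,"dy":0,"dz":0,"ax":0,"ay":0,"az":0},{"dx":0,"dy":0,"dz":0,"ax":0,"ay":0,"az":0},{"dx":0,"dy":0,"dz":0,"ax":0,"ay":0,"az":0},{"dx":0,"dy":0,"dz":0,"ax":0,"ay":0,"az":0},{"dx":0,"dy":0,"dz":0,"ax":0,"ay":0,"az":0}]'

```

```text
time: 12.55
ee_pos: [485.8, 56.2, 3.4]
orientation: [3.037, -0.803, -0.002]
wrist_force: [0.9, 0.3, -0.5]
grip_width: 85.4
grasp_force: 0.0
time: 13.05
ee_pos: [486.7, 56.3, 4.8]
orientation: [-3.037, 0.803, -0.002]
wrist_force: [-0.7, 0.0, 6.0]
grip_width: 45.2
grasp_force: 61.6
time: 13.55
ee_pos: [486.7, 56.2, 4.8]
orientation: [-3.037, 0.803, -0.002]
wrist_force: [-1.4, 0.6, 6.4]
grip_width: 45.0
grasp_force: 61.6
```

```bash

python3 -m inch '[{"dx":0,"dy":0,"dz":-0.2,"ax":0,"ay":0,"az":0},{"dx":0,"dy":0,"dz":-0.8,"ax":0,"ay":0,"az":0},{"dx":0,"dy":0,"dz":-1,"ax":0,"ay":0,"az":0},{"dx":0.3,"dy":0,"dz":-0.7,"ax":0,"ay":0,"az":0},{"dx":0.8,"dy":0.1,"dz":-0.3,"ax":0,"ay":0,"az":0}]'
python3 -m inch '[{"dx":1,"dy":0.2,"dz":0,"ax":0,"ay":0,"az":0},{"dx":1,"dy":0.2,"dz":0,"ax":0,"ay":0,"az":0},{"dx":1,"dy":0.2,"dz":0,"ax":0,"ay":0,"az":0},{"dx":1,"dy":0.2,"dz":0,"ax":0,"ay":0,"az":0},{"dx":1,"dy":0.16,"dz":0,"ax":0,"ay":0,"az":0}]' >/dev/null
python3 -m inch '[{"dx":1,"dy":0,"dz":0,"ax":0,"ay":0,"az":0},{"dx":0.47,"dy":0,"dz":0,"ax":0,"ay":0,"az":0},{"dx":0,"dy":0,"dz":0,"ax":0,"ay":0,"az":-0.6},{"dx":0,"dy":0,"dz":0,"ax":0,"ay":0,"az":-1},{"dx":0,"dy":0,"dz":0,"ax":0,"ay":0,"az":-1}]' >/dev/null
python3 -m inch '[{"dx":0,"dy":0,"dz":0,"ax":0,"ay":0,"az":-1},{"dx":0,"dy":0,"dz":0,"ax":0,"ay":0,"az":-1},{"dx":0,"dy":0,"dz":0,"ax":0,"ay":0,"az":-1},{"dx":0,"dy":0,"dz":0,"ax":0,"ay":0,"az":-1},{"dx":0,"dy":0,"dz":0,"ax":0,"ay":0,"az":-1}]' >/dev/null
python3 -m inch '[{"dx":0,"dy":0,"dz":0,"ax":0,"ay":0,"az":-1},{"dx":0,"dy":0,"dz":0,"ax":0,"ay":0,"az":-0.84},{"dx":0,"dy":0,"dz":0,"ax":0,"ay":0,"az":0},{"dx":0,"dy":0,"dz":0,"ax":0,"ay":0,"az":0},{"dx":0,"dy":0,"dz":0,"ax":0,"ay":0,"az":0}]'
python3 - <<'E'
from h import *
go(668.9,-83.3,5,17.7)
f=wrist(); cv2.imwrite("pics/w6.png",f["color"][:,:,::-1])
E
```

```text
time: 14.05
ee_pos: [513.2, 37.8, 96.4]
orientation: [-3.037, 0.802, -0.002]
wrist_force: [0.3, 0.1, -1.1]
grip_width: 44.9
grasp_force: 61.7
time: 16.05
ee_pos: [667.7, -83.8, 94.0]
orientation: [-3.105, -0.477, 0.0]
wrist_force: [0.4, -0.4, -1.5]
grip_width: 45.1
grasp_force: 61.6
t 16.1 pos [667.7 -83.8  94. ] yaw 17.46 d [ 0.04 -0.    2.97] a [-0.    0.   -0.05]
```

View pics/w6.png

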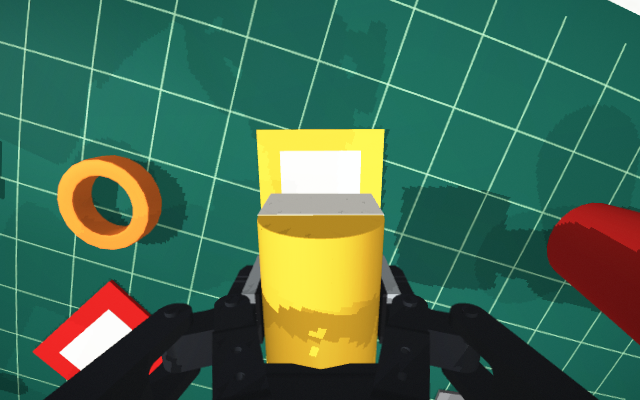

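The hall is square with the yellow plot and centred at column 320. I'll lower it.

```bash

python3 -m inch '[{"dx":0.04,"dy":0,"dz":0.5,"ax":0,"ay":0,"az":-0.05},{"dx":0,"dy":0,"dz":1,"ax":0,"ay":0,"az":0},{"dx":0,"dy":0,"dz":0.8,"ax":0,"ay":0,"az":0},{"dx":0,"dy":0,"dz":0.4,"ax":0,"ay":0,"az":0},{"dx":0,"dy":0,"dz":0.15,"ax":0,"ay":0,"az":0}]' >/dev/null
python3 -m inch '[{"dx":0,"dy":0,"dz":0.04,"ax":0,"ay":0,"az":0},{"dx":0,"dy":0,"dz":0.03,"ax":0,"ay":0,"az":0},{"dx":0,"dy":0,"dz":0.03,"ax":0,"ay":0,"az":0},{"dx":0,"dy":0,"dz":0.0,"ax":0,"ay":0,"az":0},{"dx":0,"dy":0,"dz":0,"ax":0,"ay":0,"az":0}]'
python3 -m inch '[{"dx":0,"dy":0,"dz":0.02,"ax":0,"ay":0,"az":0},{"dx":0,"dy":0,"dz":0.02,"ax":0,"ay":0,"az":0},{"dx":0,"dy":0,"dz":0.0,"ax":0,"ay":0,"az":0},{"dx":0,"dy":0,"dz":0.0,"ax":0,"ay":0,"az":0},{"dx":0,"dy":0,"dz":0,"ax":0,"ay":0,"az":0}]'
```

```text
time: 17.1
ee_pos: [669.2, -83.5, 6.0]
orientation: [3.104, 0.486, 0.001]
wrist_force: [0.2, 0.0, -1.3]
grip_width: 45.1
grasp_force: 61.6
time: 17.6
ee_pos: [669.1, -83.5, 4.9]
orientation: [3.104, 0.486, 0.001]
wrist_force: [-2.0, 0.2, 5.9]
grip_width: 45.4
grasp_force: 62.5
```

```bash

python3 -m inch '[{"dx":0,"dy":0,"dz":0,"ax":0,"ay":0,"az":0},{"dx":0,"dy":0,"dz":0,"ax":0,"ay":0,"az":0},{"dx":0,"dy":0,"dz":0,"ax":0,"ay":0,"az":0},{"dx":0,"dy":0,"dz":0,"ax":0,"ay":0,"az":0},{"dx":0,"dy":0,"dz":0,"ax":0,"ay":0,"az":0}]' 1
python3 -m inch '[{"dx":0,"dy":0,"dz":-0.3,"ax":0,"ay":0,"az":0},{"dx":0,"dy":0,"dz":-1,"ax":0,"ay":0,"az":0},{"dx":0,"dy":0,"dz":-1,"ax":0,"ay":0,"az":0},{"dx":0,"dy":0,"dz":-1,"ax":0,"ay":0,"az":0},{"dx":0,"dy":0,"dz":-1,"ax":0,"ay":0,"az":0}]' >/dev/null
python3 -m inch '[{"dx":0,"dy":0,"dz":-1,"ax":0,"ay":0,"az":0},{"dx":0,"dy":0,"dz":-1,"ax":0,"ay":0,"az":0},{"dx":0,"dy":0,"dz":0,"ax":0,"ay":0,"az":0},{"dx":0,"dy":0,"dz":0,"ax":0,"ay":0,"az":0},{"dx":0,"dy":0,"dz":0,"ax":0,"ay":0,"az":0}]' >/dev/null
python3 - <<'E'
from h import *
f=wrist(); a=cv2.resize(f["color"][80:300,200:440],None,fx=1.6,fy=1.6)
cv2.imwrite("pics/w7.png",a[:,:,::-1])
E
python3 -m inch '[{"dx":0.2,"dy":-1,"dz":0,"ax":0,"ay":0,"az":0},{"dx":0.2,"dy":-1,"dz":0,"ax":0,"ay":0,"az":0},{"dx":0.2,"dy":-1,"dz":0,"ax":0,"ay":0,"az":0},{"dx":0.2,"dy":-1,"dz":0,"ax":0,"ay":0,"az":0},{"dx":0.2,"dy":-1,"dz":0,"ax":0,"ay":0,"az":0}]' >/dev/null
python3 -m inch '[{"dx":0.2,"dy":-1,"dz":0,"ax":0,"ay":0,"az":0},{"dx":0.2,"dy":-1,"dz":0,"ax":0,"ay":0,"az":0},{"dx":0.2,"dy":-1,"dz":0,"ax":0,"ay":0,"az":0},{"dx":0.2,"dy":-1,"dz":0,"ax":0,"ay":0,"az":0},{"dx":0,"dy":-0.8,"dz":0,"ax":0,"ay":0,"az":0}]' >/dev/null
python3 -m inch '[{"dx":0,"dy":-0.4,"dz":0,"ax":0,"ay":0,"az":0},{"dx":0,"dy":0,"dz":0,"ax":0,"ay":0,"az":1},{"dx":0,"dy":0,"dz":0,"ax":0,"ay":0,"az":1},{"dx":0,"dy":0,"dz":0,"ax":0,"ay":0,"az":0.5},{"dx":0,"dy":0,"dz":0,"ax":0,"ay":0,"az":0}]'
python3 - <<'E'
from h import *
go(628,224,5,5)
f=wrist(); cv2.imwrite("pics/w8.png",f["color"][:,:,::-1])
print(rects(f,"blue",4),[(z,rects(f,"red",z)) for z in (44,66)])
E
```

```text
time: 18.1
ee_pos: [668.9, -83.4, 4.1]
orientation: [-3.104, -0.486, 0.0]
wrist_force: [-0.5, 0.2, -0.1]
grip_width: 85.6
grasp_force: 0.0
time: 20.65
ee_pos: [626.4, 223.8, 192.3]
orientation: [3.138, 0.144, -0.002]
wrist_force: [-0.0, -0.6, -1.0]
grip_width: 85.3
grasp_force: 0.0
t 20.6 pos [626.4 223.8 192.3] yaw 5.26 d [ 0.06 -0.01  6.24] a [0.01 0.02 0.05]
[(array([258., 364.]), 384.7, 286.9, 67.8, 29.5, -56.2), (array([315., 181.]), 624.8, 228.0, 120.2, 90.0, 15.7), (array([511.,   4.]), 815.2, 62.8, 28.1, 7.2, 74.5)] [(44, [(array([409., 326.]), 489.9, 104.3, 64.3, 48.0, 56.8), (array([471., 285.]), 542.4, 60.0, 80.9, 28.9, 56.4), (array([318., 190.]), 625.1, 225.4, 70.3, 43.7, 5.5)]), (66, [(array([409., 326.]), 505.8, 113.8, 59.5, 44.4, 56.8), (array([471., 285.]), 554.3, 72.8, 74.8, 26.7, 56.4), (array([318., 190.]), 630.8, 225.8, 65.0, 40.4, 5.5)])]
```

View pics/w7.png

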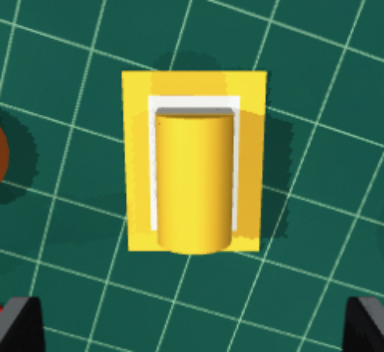

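View pics/w8.png

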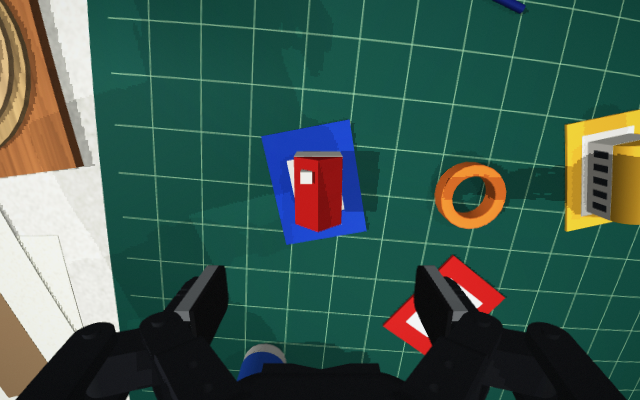

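The hall stands inside the white marking with an even margin (crop 148-238 x 97-250). The house is centred under the wrist, with its roof at (318,190) and chimney at (306,177).

```bash

python3 -m inch '[{"dx":0.1,"dy":-0.05,"dz":0.5,"ax":0,"ay":0,"az":-0.05},{"dx":0,"dy":0,"dz":1,"ax":0,"ay":0,"az":0},{"dx":0,"dy":0,"dz":1,"ax":0,"ay":0,"az":0},{"dx":0,"dy":0,"dz":1,"ax":0,"ay":0,"az":0},{"dx":0,"dy":0,"dz":0.7,"ax":0,"ay":0,"az":0}]' >/dev/null
python3 -m inch '[{"dx":0,"dy":0,"dz":0.7,"ax":0,"ay":0,"az":0},{"dx":0,"dy":0,"dz":0.6,"ax":0,"ay":0,"az":0},{"dx":0,"dy":0,"dz":0.4,"ax":0,"ay":0,"az":0},{"dx":0,"dy":0,"dz":0.2,"ax":0,"ay":0,"az":0},{"dx":0,"dy":0,"dz":0,"ax":0,"ay":0,"az":0}]'
python3 -m inch '[{"dx":0,"dy":0,"dz":0,"ax":0,"ay":0,"az":0},{"dx":0,"dy":0,"dz":0,"ax":0,"ay":0,"az":0},{"dx":0,"dy":0,"dz":0,"ax":0,"ay":0,"az":0},{"dx":0,"dy":0,"dz":0,"ax":0,"ay":0,"az":0},{"dx":0,"dy":0,"dz":0,"ax":0,"ay":0,"az":0}]' -1
python3 -m inch '[{"dx":0,"dy":0,"dz":0,"ax":0,"ay":0,"az":0},{"dx":0,"dy":0,"dz":0,"ax":0,"ay":0,"az":0},{"dx":0,"dy":0,"dz":0,"ax":0,"ay":0,"az":0},{"dx":0,"dy":0,"dz":0,"ax":0,"ay":0,"az":0},{"dx":0,"dy":0,"dz":0,"ax":0,"ay":0,"az":0}]'
python3 - <<'E'
from h import *
go(483.2,61,9,-33.2)
E
```

```text
time: 21.7
ee_pos: [629.3, 226.0, 9.4]
orientation: [3.138, 0.153, -0.002]
wrist_force: [-0.2, -0.2, 0.1]
grip_width: 85.3
grasp_force: 0.0
time: 22.2
ee_pos: [630.3, 226.5, 11.3]
orientation: [-3.137, -0.152, -0.003]
wrist_force: [-0.8, 0.1, 6.6]
grip_width: 43.7
grasp_force: 62.0
time: 22.7
ee_pos: [630.4, 226.5, 11.3]
orientation: [-3.137, -0.152, -0.003]
wrist_force: [-0.7, 0.6, 6.7]
grip_width: 43.6
grasp_force: 62.0
t 22.7 pos [630.4 226.5  11.3] yaw 5.55 d [-5.42  5.02  0.07] a [-0.01 -0.02  7.75]
```

```bash

python3 -m inch '[{"dx":0,"dy":0,"dz":-0.2,"ax":0,"ay":0,"az":0},{"dx":0,"dy":0,"dz":-0.8,"ax":0,"ay":0,"az":0},{"dx":0,"dy":0,"dz":-1,"ax":0,"ay":0,"az":0},{"dx":-0.3,"dy":0.3,"dz":-0.7,"ax":0,"ay":0,"az":0},{"dx":-0.8,"dy":0.7,"dz":-0.3,"ax":0,"ay":0,"az":0}]' >/dev/null
python3 -m inch '[{"dx":-1,"dy":0.95,"dz":0,"ax":0,"ay":0,"az":0},{"dx":-1,"dy":0.95,"dz":0,"ax":0,"ay":0,"az":0},{"dx":-1,"dy":0.95,"dz":0,"ax":0,"ay":0,"az":0},{"dx":-0.8,"dy":0.72,"dz":0,"ax":0,"ay":0,"az":0},{"dx":-0.5,"dy":0.45,"dz":0,"ax":0,"ay":0,"az":0}]' >/dev/null
python3 -m inch '[{"dx":0,"dy":0,"dz":0,"ax":0,"ay":0,"az":0.5},{"dx":0,"dy":0,"dz":0,"ax":0,"ay":0,"az":1},{"dx":0,"dy":0,"dz":0,"ax":0,"ay":0,"az":1},{"dx":0,"dy":0,"dz":0,"ax":0,"ay":0,"az":1},{"dx":0,"dy":0,"dz":0,"ax":0,"ay":0,"az":1}]' >/dev/null
python3 -m inch '[{"dx":0,"dy":0,"dz":0,"ax":0,"ay":0,"az":1},{"dx":0,"dy":0,"dz":0,"ax":0,"ay":0,"az":1},{"dx":0,"dy":0,"dz":0,"ax":0,"ay":0,"az":1},{"dx":0,"dy":0,"dz":0,"ax":0,"ay":0,"az":0.25},{"dx":0,"dy":0,"dz":0,"ax":0,"ay":0,"az":0}]'
python3 - <<'E'
from h import *
go(483.6,60.7,11.3,-33.2)
f=wrist(); cv2.imwrite("pics/w9.png",f["color"][:,:,::-1])
E
```

```text
time: 24.7
ee_pos: [482.9, 60.6, 100.3]
orientation: [-3.011, 0.895, -0.0]
wrist_force: [-0.8, -0.3, -1.1]
grip_width: 43.2
grasp_force: 61.0
t 24.7 pos [482.9  60.6 100.3] yaw -33.12 d [ 0.02 -0.02  2.97] a [-0.   -0.    0.02]
```

View pics/w9.png

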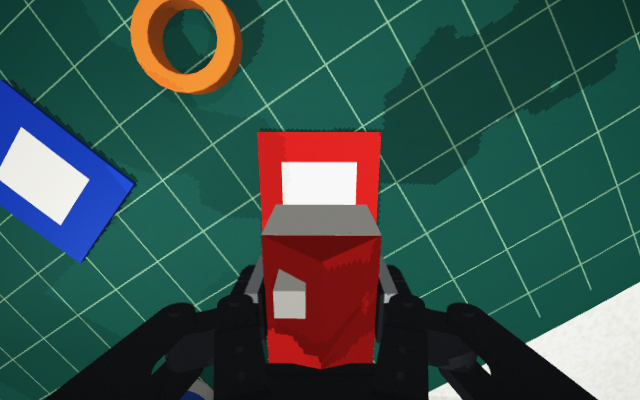

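The house is square with the red plot and centred at column 320. I'll lower it.

```bash

python3 -m inch '[{"dx":0.02,"dy":-0.02,"dz":0.5,"ax":0,"ay":0,"az":0.02},{"dx":0,"dy":0,"dz":1,"ax":0,"ay":0,"az":0},{"dx":0,"dy":0,"dz":0.8,"ax":0,"ay":0,"az":0},{"dx":0,"dy":0,"dz":0.4,"ax":0,"ay":0,"az":0},{"dx":0,"dy":0,"dz":0.15,"ax":0,"ay":0,"az":0}]' >/dev/null
python3 -m inch '[{"dx":0,"dy":0,"dz":0.04,"ax":0,"ay":0,"az":0},{"dx":0,"dy":0,"dz":0.03,"ax":0,"ay":0,"az":0},{"dx":0,"dy":0,"dz":0.03,"ax":0,"ay":0,"az":0},{"dx":0,"dy":0,"dz":0.0,"ax":0,"ay":0,"az":0},{"dx":0,"dy":0,"dz":0,"ax":0,"ay":0,"az":0}]'
python3 -m inch '[{"dx":0,"dy":0,"dz":0.02,"ax":0,"ay":0,"az":0},{"dx":0,"dy":0,"dz":0.02,"ax":0,"ay":0,"az":0},{"dx":0,"dy":0,"dz":0.0,"ax":0,"ay":0,"az":0},{"dx":0,"dy":0,"dz":0.0,"ax":0,"ay":0,"az":0},{"dx":0,"dy":0,"dz":0,"ax":0,"ay":0,"az":0}]'
```

```text
time: 25.75
ee_pos: [484.1, 60.9, 12.1]
orientation: [-3.01, 0.9, -0.001]
wrist_force: [0.1, 0.5, -0.9]
grip_width: 43.1
grasp_force: 61.1
time: 26.25
ee_pos: [484.0, 60.8, 11.2]
orientation: [-3.01, 0.9, -0.001]
wrist_force: [-3.2, -1.0, 12.2]
grip_width: 43.6
grasp_force: 62.8
```

```bash

python3 -m inch '[{"dx":0,"dy":0,"dz":0,"ax":0,"ay":0,"az":0},{"dx":0,"dy":0,"dz":0,"ax":0,"ay":0,"az":0},{"dx":0,"dy":0,"dz":0,"ax":0,"ay":0,"az":0},{"dx":0,"dy":0,"dz":0,"ax":0,"ay":0,"az":0},{"dx":0,"dy":0,"dz":0,"ax":0,"ay":0,"az":0}]' 1
python3 -m inch '[{"dx":0,"dy":0,"dz":-0.3,"ax":0,"ay":0,"az":0},{"dx":0,"dy":0,"dz":-1,"ax":0,"ay":0,"az":0},{"dx":0,"dy":0,"dz":-1,"ax":0,"ay":0,"az":0},{"dx":0,"dy":0,"dz":-1,"ax":0,"ay":0,"az":0},{"dx":0,"dy":0,"dz":-1,"ax":0,"ay":0,"az":0}]' >/dev/null
python3 -m inch '[{"dx":0,"dy":0,"dz":-1,"ax":0,"ay":0,"az":0},{"dx":0,"dy":0,"dz":-0.7,"ax":0,"ay":0,"az":0},{"dx":0,"dy":0,"dz":0,"ax":0,"ay":0,"az":0},{"dx":0,"dy":0,"dz":0,"ax":0,"ay":0,"az":0},{"dx":0,"dy":0,"dz":0,"ax":0,"ay":0,"az":0}]' >/dev/null
python3 - <<'E'
from h import *
f=wrist(); a=cv2.resize(f["color"][80:300,200:440],None,fx=1.6,fy=1.6)
cv2.imwrite("pics/w10.png",a[:,:,::-1])
E
python3 -m inch '[{"dx":0.4,"dy":0.64,"dz":0,"ax":0,"ay":0,"az":0},{"dx":0.62,"dy":1,"dz":0,"ax":0,"ay":0,"az":0},{"dx":0.62,"dy":1,"dz":0,"ax":0,"ay":0,"az":0},{"dx":0.62,"dy":1,"dz":0,"ax":0,"ay":0,"az":0},{"dx":0.62,"dy":1,"dz":0,"ax":0,"ay":0,"az":0}]' >/dev/null
python3 -m inch '[{"dx":0.62,"dy":1,"dz":0,"ax":0,"ay":0,"az":0},{"dx":0.62,"dy":1,"dz":0,"ax":0,"ay":0,"az":0},{"dx":0.62,"dy":1,"dz":0,"ax":0,"ay":0,"az":0},{"dx":0.62,"dy":1,"dz":0,"ax":0,"ay":0,"az":0},{"dx":0.62,"dy":1,"dz":0,"ax":0,"ay":0,"az":0}]' >/dev/null
python3 -m inch '[{"dx":0.35,"dy":0.4,"dz":0,"ax":0,"ay":0,"az":0},{"dx":0,"dy":0,"dz":0,"ax":0,"ay":0,"az":-0.84},{"dx":0,"dy":0,"dz":0,"ax":0,"ay":0,"az":-1},{"dx":0,"dy":0,"dz":0,"ax":0,"ay":0,"az":-1},{"dx":0,"dy":0,"dz":0,"ax":0,"ay":0,"az":-1}]' >/dev/null
python3 -m inch '[{"dx":0,"dy":0,"dz":0,"ax":0,"ay":0,"az":-1},{"dx":0,"dy":0,"dz":0,"ax":0,"ay":0,"az":-1},{"dx":0,"dy":0,"dz":0,"ax":0,"ay":0,"az":-1},{"dx":0,"dy":0,"dz":0,"ax":0,"ay":0,"az":-1},{"dx":0,"dy":0,"dz":0,"ax":0,"ay":0,"az":0}]' >/dev/null
python3 - <<'E'
from h import *
go(478,-295.2,27,6)
f=wrist(); print([r for r in rects(f,"blue",74)])
E
```

```text
time: 26.75
ee_pos: [483.7, 60.8, 10.4]
orientation: [3.01, -0.9, -0.0]
wrist_force: [0.1, -0.2, -0.1]
grip_width: 85.5
grasp_force: 0.0
t 29.8 pos [ 477.  -294.4  189.6] yaw 5.99 d [0.04 0.04 5.42] a [-0.01  0.01 -0.  ]
[(array([322., 201.]), 478.4, -296.2, 50.2, 38.3, 6.0)]
```

View pics/w10.png

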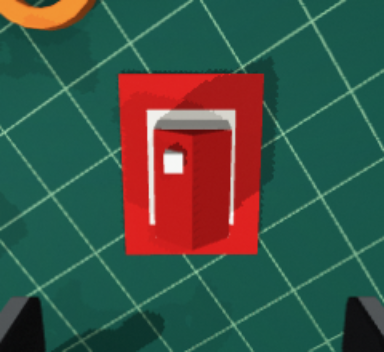

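The house is square and inside its marking (crop 148-236 x 110-240). The tower is at (322,201), where I left it. I'll grasp it.

```bash

python3 -m inch '[{"dx":0.04,"dy":0.04,"dz":0.5,"ax":0,"ay":0,"az":0},{"dx":0,"dy":0,"dz":1,"ax":0,"ay":0,"az":0},{"dx":0,"dy":0,"dz":1,"ax":0,"ay":0,"az":0},{"dx":0,"dy":0,"dz":0.9,"ax":0,"ay":0,"az":0},{"dx":0,"dy":0,"dz":0.7,"ax":0,"ay":0,"az":0}]' >/dev/null
python3 -m inch '[{"dx":0,"dy":0,"dz":0.6,"ax":0,"ay":0,"az":0},{"dx":0,"dy":0,"dz":0.5,"ax":0,"ay":0,"az":0},{"dx":0,"dy":0,"dz":0.2,"ax":0,"ay":0,"az":0},{"dx":0,"dy":0,"dz":0,"ax":0,"ay":0,"az":0},{"dx":0,"dy":0,"dz":0,"ax":0,"ay":0,"az":0}]'
python3 -m inch '[{"dx":0,"dy":0,"dz":0,"ax":0,"ay":0,"az":0},{"dx":0,"dy":0,"dz":0,"ax":0,"ay":0,"az":0},{"dx":0,"dy":0,"dz":0,"ax":0,"ay":0,"az":0},{"dx":0,"dy":0,"dz":0,"ax":0,"ay":0,"az":0},{"dx":0,"dy":0,"dz":0,"ax":0,"ay":0,"az":0}]' -1
python3 -m inch '[{"dx":0,"dy":0,"dz":0,"ax":0,"ay":0,"az":0},{"dx":0,"dy":0,"dz":0,"ax":0,"ay":0,"az":0},{"dx":0,"dy":0,"dz":0,"ax":0,"ay":0,"az":0},{"dx":0,"dy":0,"dz":0,"ax":0,"ay":0,"az":0},{"dx":0,"dy":0,"dz":0,"ax":0,"ay":0,"az":0}]'
python3 - <<'E'
from h import *
go(624.8,227.9,30,15.7)
E
```

```text
time: 30.85
ee_pos: [478.8, -296.5, 28.9]
orientation: [3.137, 0.161, 0.001]
wrist_force: [0.6, -0.4, 0.3]
grip_width: 85.4
grasp_force: 0.0
time: 31.35
ee_pos: [478.9, -296.5, 29.1]
orientation: [3.137, 0.162, 0.001]
wrist_force: [-1.0, 1.1, 5.9]
grip_width: 37.6
grasp_force: 60.8
time: 31.85
ee_pos: [478.8, -296.4, 29.1]
orientation: [3.137, 0.162, 0.001]
wrist_force: [-0.7, 1.0, 6.0]
grip_width: 37.5
grasp_force: 60.8
t 31.9 pos [ 478.8 -296.4   29.1] yaw 5.9 d [  6.64 -16.88  -0.03] a [ 0.01 -0.01 -1.96]
```

```bash

python3 -m inch '[{"dx":0,"dy":0,"dz":-0.3,"ax":0,"ay":0,"az":0},{"dx":0,"dy":0,"dz":-0.9,"ax":0,"ay":0,"az":0},{"dx":0,"dy":0,"dz":-1,"ax":0,"ay":0,"az":0},{"dx":0.14,"dy":-0.38,"dz":-1,"ax":0,"ay":0,"az":0},{"dx":0.3,"dy":-0.8,"dz":-0.8,"ax":0,"ay":0,"az":0}]' >/dev/null
python3 -m inch '[{"dx":0.4,"dy":-1,"dz":0,"ax":0,"ay":0,"az":0},{"dx":0.4,"dy":-1,"dz":0,"ax":0,"ay":0,"az":0},{"dx":0.4,"dy":-1,"dz":0,"ax":0,"ay":0,"az":0},{"dx":0.4,"dy":-1,"dz":0,"ax":0,"ay":0,"az":0},{"dx":0.4,"dy":-1,"dz":0,"ax":0,"ay":0,"az":0}]' >/dev/null
python3 -m inch '[{"dx":0.4,"dy":-1,"dz":0,"ax":0,"ay":0,"az":0},{"dx":0.4,"dy":-1,"dz":0,"ax":0,"ay":0,"az":0},{"dx":0.4,"dy":-1,"dz":0,"ax":0,"ay":0,"az":0},{"dx":0.4,"dy":-1,"dz":0,"ax":0,"ay":0,"az":0},{"dx":0.4,"dy":-1,"dz":0,"ax":0,"ay":0,"az":0}]' >/dev/null
python3 -m inch '[{"dx":0.4,"dy":-1,"dz":0,"ax":0,"ay":0,"az":0},{"dx":0.4,"dy":-1,"dz":0,"ax":0,"ay":0,"az":0},{"dx":0.4,"dy":-1,"dz":0,"ax":0,"ay":0,"az":0},{"dx":0.4,"dy":-1,"dz":0,"ax":0,"ay":0,"az":0},{"dx":0.4,"dy":-1,"dz":0,"ax":0,"ay":0,"az":0}]' >/dev/null
python3 -m inch '[{"dx":0.2,"dy":-0.5,"dz":0,"ax":0,"ay":0,"az":0},{"dx":0,"dy":-0.2,"dz":0,"ax":0,"ay":0,"az":-0.5},{"dx":0,"dy":0,"dz":0,"ax":0,"ay":0,"az":-0.9},{"dx":0,"dy":0,"dz":0,"ax":0,"ay":0,"az":-0.56},{"dx":0,"dy":0,"dz":0,"ax":0,"ay":0,"az":0}]' >/dev/null
python3 -m inch '[{"dx":0,"dy":0,"dz":0.5,"ax":0,"ay":0,"az":0},{"dx":0,"dy":0,"dz":0.5,"ax":0,"ay":0,"az":0},{"dx":0,"dy":0,"dz":0.5,"ax":0,"ay":0,"az":0},{"dx":0,"dy":0,"dz":0.2,"ax":0,"ay":0,"az":0},{"dx":0,"dy":0,"dz":0,"ax":0,"ay":0,"az":0}]' 
python3 - <<'E'
from h import *
go(624.8,227.9,29.1,15.7)
f=wrist(); cv2.imwrite("pics/w11.png",f["color"][:,:,::-1])
E
```

```text
time: 34.85
ee_pos: [623.4, 227.5, 95.5]
orientation: [3.112, 0.429, -0.005]
wrist_force: [0.3, 0.8, -1.1]
grip_width: 37.7
grasp_force: 60.4
t 34.9 pos [623.4 227.5  95.5] yaw 15.69 d [0.05 0.   2.21] a [ 0.    0.04 -0.  ]
```

View pics/w11.png

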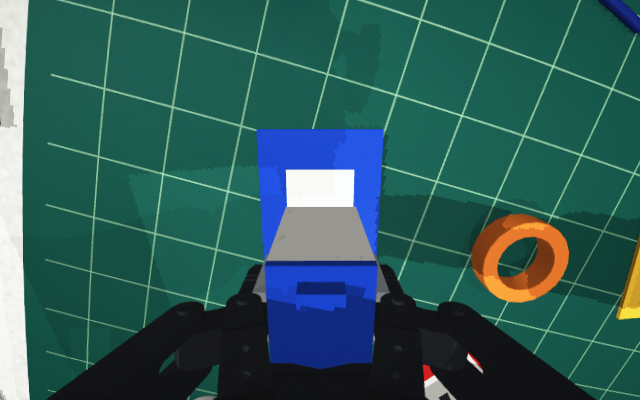

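The tower is square over the blue plot's white marking at (320,188). I'll lower it.

```bash

python3 -m inch '[{"dx":0.04,"dy":0,"dz":0.4,"ax":0,"ay":0,"az":0},{"dx":0,"dy":0,"dz":0.8,"ax":0,"ay":0,"az":0},{"dx":0,"dy":0,"dz":0.6,"ax":0,"ay":0,"az":0},{"dx":0,"dy":0,"dz":0.2,"ax":0,"ay":0,"az":0},{"dx":0,"dy":0,"dz":0.08,"ax":0,"ay":0,"az":0}]' >/dev/null
python3 -m inch '[{"dx":0,"dy":0,"dz":0.04,"ax":0,"ay":0,"az":0},{"dx":0,"dy":0,"dz":0.03,"ax":0,"ay":0,"az":0},{"dx":0,"dy":0,"dz":0.02,"ax":0,"ay":0,"az":0},{"dx":0,"dy":0,"dz":0.0,"ax":0,"ay":0,"az":0},{"dx":0,"dy":0,"dz":0,"ax":0,"ay":0,"az":0}]'
python3 -m inch '[{"dx":0,"dy":0,"dz":0.02,"ax":0,"ay":0,"az":0},{"dx":0,"dy":0,"dz":0.02,"ax":0,"ay":0,"az":0},{"dx":0,"dy":0,"dz":0.0,"ax":0,"ay":0,"az":0},{"dx":0,"dy":0,"dz":0.0,"ax":0,"ay":0,"az":0},{"dx":0,"dy":0,"dz":0,"ax":0,"ay":0,"az":0}]'
```

```text
time: 35.9
ee_pos: [625.9, 228.3, 32.8]
orientation: [-3.112, -0.429, -0.001]
wrist_force: [-0.8, 0.4, -1.3]
grip_width: 37.8
grasp_force: 60.4
time: 36.4
ee_pos: [625.7, 228.2, 31.2]
orientation: [3.112, 0.429, -0.0]
wrist_force: [-0.3, 0.5, -2.3]
grip_width: 37.3
grasp_force: 60.4
```

```bash

python3 -m inch '[{"dx":0,"dy":0,"dz":0.03,"ax":0,"ay":0,"az":0},{"dx":0,"dy":0,"dz":0.02,"ax":0,"ay":0,"az":0},{"dx":0,"dy":0,"dz":0.0,"ax":0,"ay":0,"az":0},{"dx":0,"dy":0,"dz":0.0,"ax":0,"ay":0,"az":0},{"dx":0,"dy":0,"dz":0,"ax":0,"ay":0,"az":0}]'
python3 -m inch '[{"dx":0,"dy":0,"dz":0.02,"ax":0,"ay":0,"az":0},{"dx":0,"dy":0,"dz":0.0,"ax":0,"ay":0,"az":0},{"dx":0,"dy":0,"dz":0.0,"ax":0,"ay":0,"az":0},{"dx":0,"dy":0,"dz":0.0,"ax":0,"ay":0,"az":0},{"dx":0,"dy":0,"dz":0,"ax":0,"ay":0,"az":0}]'
```

```text
time: 36.9
ee_pos: [625.7, 228.3, 29.7]
orientation: [-3.112, -0.429, -0.0]
wrist_force: [0.6, 0.6, -1.5]
grip_width: 37.4
grasp_force: 60.4
time: 37.4
ee_pos: [625.7, 228.3, 29.2]
orientation: [-3.112, -0.429, -0.0]
wrist_force: [-0.2, -0.3, 1.0]
grip_width: 37.6
grasp_force: 60.5
```

Contact is just beginning, with the force turning positive. I'll lower slightly more, then release, lift and check.

```bash

python3 -m inch '[{"dx":0,"dy":0,"dz":0.02,"ax":0,"ay":0,"az":0},{"dx":0,"dy":0,"dz":0.0,"ax":0,"ay":0,"az":0},{"dx":0,"dy":0,"dz":0.0,"ax":0,"ay":0,"az":0},{"dx":0,"dy":0,"dz":0.0,"ax":0,"ay":0,"az":0},{"dx":0,"dy":0,"dz":0,"ax":0,"ay":0,"az":0}]'
python3 -m inch '[{"dx":0,"dy":0,"dz":0,"ax":0,"ay":0,"az":0},{"dx":0,"dy":0,"dz":0,"ax":0,"ay":0,"az":0},{"dx":0,"dy":0,"dz":0,"ax":0,"ay":0,"az":0},{"dx":0,"dy":0,"dz":0,"ax":0,"ay":0,"az":0},{"dx":0,"dy":0,"dz":0,"ax":0,"ay":0,"az":0}]' 1
python3 -m inch '[{"dx":0,"dy":0,"dz":-0.3,"ax":0,"ay":0,"az":0},{"dx":0,"dy":0,"dz":-1,"ax":0,"ay":0,"az":0},{"dx":0,"dy":0,"dz":-1,"ax":0,"ay":0,"az":0},{"dx":0,"dy":0,"dz":-1,"ax":0,"ay":0,"az":0},{"dx":0,"dy":0,"dz":-1,"ax":0,"ay":0,"az":0}]' >/dev/null
python3 -m inch '[{"dx":0,"dy":0,"dz":-1,"ax":0,"ay":0,"az":0},{"dx":0,"dy":0,"dz":-0.7,"ax":0,"ay":0,"az":0},{"dx":0,"dy":0,"dz":0,"ax":0,"ay":0,"az":0},{"dx":0,"dy":0,"dz":0,"ax":0,"ay":0,"az":0},{"dx":0,"dy":0,"dz":0,"ax":0,"ay":0,"az":0}]'
python3 - <<'E'
from h import *
f=wrist(); t=robot.grab_frame("top")
a=cv2.resize(f["color"][80:300,200:440],(400,367)); b=cv2.resize(t["color"][70:220,190:460],(400,222))
cv2.imwrite("pics/end.png",np.vstack([a,b])[:,:,::-1])
E
```

```text
time: 37.9
ee_pos: [625.8, 228.3, 29.2]
orientation: [-3.112, -0.429, -0.0]
wrist_force: [-1.9, -1.5, 6.7]
grip_width: 37.4
grasp_force: 61.4
time: 38.4
ee_pos: [625.6, 228.3, 28.4]
orientation: [3.112, 0.429, -0.0]
wrist_force: [-0.2, 0.4, 0.4]
grip_width: 85.5
grasp_force: 0.0
time: 39.4
ee_pos: [624.9, 228.0, 207.2]
orientation: [3.112, 0.429, -0.003]
wrist_force: [1.1, 0.1, -1.0]
grip_width: 85.3
grasp_force: 0.0
```

View pics/end.png

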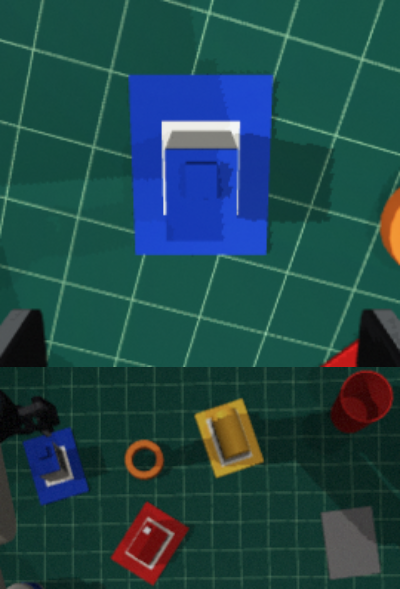

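The tower stands square in the blue plot's marking (162-240 x 122-215). The other models are on their own plots, the spare is empty, and the cup and tape have not moved.

```bash
python3 -c "
from plant import robot
print(robot.job_done())"
```

```text
the job is handed in; nothing more can be done
None
```

The job is handed in at about 39 s of the 122 s limit: in the last pictures the house, tower and hall stand upright and square inside the markings of their own plots, the grey plot is empty, and the cup, glue bottle and tape were not touched.

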